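# Sort the crystal-press dies by trying them in the open watch case

### The job

Sort the three press dies by trying them, one at a time, shank up, in the open steel watch case in the black holder: lower the die down the bore until its disc is right through the case or it stops on the rim, without forcing it. Before trying the next, lift it out and stand it shank up, without dropping it, in the wooden tray if it passed or in the blue tray if it stopped. Leave the blower, case opener and tweezers where they are.

Things in the scene. Friction and masses are not known exactly. Their poses are not given: they have to be found in the camera images.
- case_bore (a point): centre of the bore of the open steel watch case, level with its top rim 25 mm above the slate; z up the bore. The case is a ring, 40 mm outside diameter, bore 31.2 mm, 11 mm thick, clamped immovably in the holder, with 14 mm of open air below it. A die that passes has at least 1.5 mm of play all round; one that is too big stops on the rim, its underside less than 1.5 mm below it
- holder: black plastic case holder, fixed: two jaws, 90 mm (its x) by 58 mm (its y) and 14 mm high in all, four pins that end 3 mm below the case's rim, and a thumb screw on its -x end that reaches 60 mm from the centre; origin on the slate under the bore's centre
- die_a_mid (a point): press die on the slate, shank up: off-white nylon disc 16 mm thick, its lowest 3 mm tapered in by 1.3 mm, with a steel shank 10 mm in diameter rising 26 mm from its middle (42 mm high in all, about 30 g). Disc diameter between 27 and 34 mm, not the same on each die; whether it passes the case shows only on trying. Site on its axis half-way up, 21 mm above its underside, 5 mm above the disc's top; z up the shank
- die_b_mid (a point): another press die, built as die_a but with another disc diameter between 27 and 34 mm; point on its axis half-way up, 21 mm above its underside, z up the shank
- die_c_mid (a point): another press die, built as die_a but with another disc diameter between 27 and 34 mm; point on its axis half-way up, 21 mm above its underside, z up the shank
- tray_fit: the wooden tray with a green lining, fixed, for dies that pass through the case: open on top, 80 mm (its x) by 176 mm (its y) outside, 16 mm high, walls and floor 5 mm thick, inside 70 by 166 mm; origin under its centre on the slate. Room for three dies in a row along its y, 52 mm apart
- tray_stop: the blue tray, fixed, for dies that stop on the rim; same shape and size as the wooden tray, origin under its centre on the slate
- blower: white silicone dust blower standing upright, 58 mm in diameter, 128 mm high, origin under its centre; to be left alone
- opener: chrome case opener lying flat, a 90 mm jaw bar (along its y) with a 98 mm handle to its -x, about 17 mm high, origin on the slate under the middle of the jaw bar; to be left alone
- tweezers: steel tweezers lying flat, 130 mm long along its x, 8 mm high, origin on the slate near the middle; to be left alone
Not all that is in view belongs to the job. What is shaped like the part that bears die_c_mid but orange or purple is not meant.

How it is judged:
On the way, in this order (a step that is already met when the one before it is completed fails the run):
1. a first die is tried in the case: its underside at least 8 mm down the bore, or, for the die that is too big, resting on the rim centred over the bore within 5 mm (((horizontal distance between die_a_mid and case_bore below 0.004 m and z of die_a_mid in the frame of case_bore below 0.013 m) or (horizontal distance between die_b_mid and case_bore below 0.005 m and z of die_b_mid in the frame of case_bore below 0.0235 m and contact force between die_b and holder above 0.1 N and angle between die_b_mid's own z axis and vertical below 0.15 rad) or (horizontal distance between die_c_mid and case_bore below 0.004 m and z of die_c_mid in the frame of case_bore below 0.013 m))), for 0.1 s.
2. with the first die stood in its proper tray, a second one is tried in the same way (((horizontal distance between die_a_mid and case_bore below 0.004 m and z of die_a_mid in the frame of case_bore below 0.013 m and x of die_b_mid in the frame of tray_stop between -0.035 and 0.035 m and y of die_b_mid in the frame of tray_stop between -0.083 and 0.083 m and z of die_b_mid in the frame of tray_stop below 0.03 m and angle between die_b_mid's own z axis and vertical below 0.15 rad) or (horizontal distance between die_a_mid and case_bore below 0.004 m and z of die_a_mid in the frame of case_bore below 0.013 m and x of die_c_mid in the frame of tray_fit between -0.035 and 0.035 m and y of die_c_mid in the frame of tray_fit between -0.083 and 0.083 m and z of die_c_mid in the frame of tray_fit below 0.03 m and angle between die_c_mid's own z axis and vertical below 0.15 rad) or (horizontal distance between die_b_mid and case_bore below 0.005 m and z of die_b_mid in the frame of case_bore below 0.0235 m and contact force between die_b and holder above 0.1 N and angle between each of die_b_mid, die_a_mid's own z axis and vertical below 0.15 rad and x of die_a_mid in the frame of tray_fit between -0.035 and 0.035 m and y of die_a_mid in the frame of tray_fit between -0.083 and 0.083 m and z of die_a_mid in the frame of tray_fit below 0.03 m) or (horizontal distance between die_b_mid and case_bore below 0.005 m and z of die_b_mid in the frame of case_bore below 0.0235 m and contact force between die_b and holder above 0.1 N and angle between each of die_b_mid, die_c_mid's own z axis and vertical below 0.15 rad and x of die_c_mid in the frame of tray_fit between -0.035 and 0.035 m and y of die_c_mid in the frame of tray_fit between -0.083 and 0.083 m and z of die_c_mid in the frame of tray_fit below 0.03 m) or (horizontal distance between die_c_mid and case_bore below 0.004 m and z of die_c_mid in the frame of case_bore below 0.013 m and x of die_a_mid in the frame of tray_fit between -0.035 and 0.035 m and y of die_a_mid in the frame of tray_fit between -0.083 and 0.083 m and z of die_a_mid in the frame of tray_fit below 0.03 m and angle between die_a_mid's own z axis and vertical below 0.15 rad) or (horizontal distance between die_c_mid and case_bore below 0.004 m and z of die_c_mid in the frame of case_bore below 0.013 m and x of die_b_mid in the frame of tray_stop between -0.035 and 0.035 m and y of die_b_mid in the frame of tray_stop between -0.083 and 0.083 m and z of die_b_mid in the frame of tray_stop below 0.03 m and angle between die_b_mid's own z axis and vertical below 0.15 rad))), for 0.1 s.
3. with two dies stood in their proper trays, the last one is tried in the same way (((horizontal distance between die_a_mid and case_bore below 0.004 m and z of die_a_mid in the frame of case_bore below 0.013 m and x of die_b_mid in the frame of tray_stop between -0.035 and 0.035 m and y of die_b_mid in the frame of tray_stop between -0.083 and 0.083 m and z of die_b_mid in the frame of tray_stop below 0.03 m and angle between each of die_b_mid, die_c_mid's own z axis and vertical below 0.15 rad and x of die_c_mid in the frame of tray_fit between -0.035 and 0.035 m and y of die_c_mid in the frame of tray_fit between -0.083 and 0.083 m and z of die_c_mid in the frame of tray_fit below 0.03 m) or (horizontal distance between die_b_mid and case_bore below 0.005 m and z of die_b_mid in the frame of case_bore below 0.0235 m and contact force between die_b and holder above 0.1 N and angle between each of die_b_mid, die_a_mid, die_c_mid's own z axis and vertical below 0.15 rad and x of die_a_mid in the frame of tray_fit between -0.035 and 0.035 m and y of die_a_mid in the frame of tray_fit between -0.083 and 0.083 m and z of each of die_a_mid, die_c_mid in the frame of tray_fit below 0.03 m and x of die_c_mid in the frame of tray_fit between -0.035 and 0.035 m and y of die_c_mid in the frame of tray_fit between -0.083 and 0.083 m) or (horizontal distance between die_c_mid and case_bore below 0.004 m and z of die_c_mid in the frame of case_bore below 0.013 m and x of die_a_mid in the frame of tray_fit between -0.035 and 0.035 m and y of die_a_mid in the frame of tray_fit between -0.083 and 0.083 m and z of die_a_mid in the frame of tray_fit below 0.03 m and angle between each of die_a_mid, die_b_mid's own z axis and vertical below 0.15 rad and x of die_b_mid in the frame of tray_stop between -0.035 and 0.035 m and y of die_b_mid in the frame of tray_stop between -0.083 and 0.083 m and z of die_b_mid in the frame of tray_stop below 0.03 m))), for 0.1 s.
At the end, for the whole second after the job is handed in: every die that passes through the case stands shank up (within 0.15 rad) on the floor of the wooden tray and every die that stops on the rim stands likewise in the blue tray, at rest and released (x of die_a_mid in the frame of tray_fit between -0.035 and 0.035 m and y of die_a_mid in the frame of tray_fit between -0.083 and 0.083 m and z of each of die_a_mid, die_c_mid in the frame of tray_fit below 0.03 m and angle between each of die_a_mid, die_b_mid, die_c_mid's own z axis and vertical below 0.15 rad and linear speed of each of die_a, die_b, die_c below 0.02 m/s and contact force between each of die_a, die_b, die_c and the fingers below 0.01 N and x of die_b_mid in the frame of tray_stop between -0.035 and 0.035 m and y of die_b_mid in the frame of tray_stop between -0.083 and 0.083 m and z of die_b_mid in the frame of tray_stop below 0.03 m and x of die_c_mid in the frame of tray_fit between -0.035 and 0.035 m and y of die_c_mid in the frame of tray_fit between -0.083 and 0.083 m); the robot touches nothing.
It fails at once if a die is forced against the case or holder with more than 35 N (contact force between any of die_a, die_b, die_c and holder above 35 N).
It fails at once if a die is let fall (faster than 0.7 m/s out of the fingers, a drop of about 25 mm) ((contact force between die_a and the fingers below 0.01 N and linear speed of die_a above 0.7 m/s) or (contact force between die_b and the fingers below 0.01 N and linear speed of die_b above 0.7 m/s) or (contact force between die_c and the fingers below 0.01 N and linear speed of die_c above 0.7 m/s)).
It fails at once if the blower, case opener or tweezers are shifted by more than 20 mm (distance of any of blower, opener, tweezers from where it was at the start of the episode above 0.02 m).
It also fails if it takes over 69 s, if anything falls off the work surface, if the arm or the gripper's body presses on something with over 40 N, if the wrist force passes 120 N, or if a joint passes its speed limit or range.

### The arm

A 6-joint arm with a two-finger parallel gripper is mounted at the origin on the work surface. World frame = base frame: x ahead of the robot, y to its left, z up, the work surface at z = 0. Lengths are in m, angles in rad, forces in N, time in s.
With the tool pointing down it reaches from about 0.4 to 0.825 m from the base axis. Payload 7 kg.
Tool frame: the origin (TCP) lies between the finger pads; the fingertips stand 25 mm ahead of it and the grasp point (between the pads) lies 6 mm ahead of it (arm.tip_extent is the z of the fingertips in the tool frame, in m); z points along the fingers, x is the direction in which the jaws open and shut, and the axes are right-handed (so a half turn about z gives the same grasp; the last joint's range is limited). The gripper opens to 88 mm and grips with 3 to 60 N. Pads are 19 mm wide; open, the fingers measure 130 mm over their backs; the gripper's body (78 mm by 193 mm) begins 47 mm behind the grasp point.
Start: joints at [1.588, 0.359, 0.012, 0, -1.224, -0.288], TCP at [0.181, 0.65, 0.252] pointing down, gripper open.
Joint ranges: [-3.07, 3.07], [-1.43, 2.12], [-1.02, 1.25], [-3.03, 1.67], [-3.05, -0], [-3.03, 3.03]. Speed limits (rad/s): [2.39, 2.39, 3.01, 3.14, 3.14, 3.14].

### API

Orientations are given as [roll, pitch, yaw] about the fixed x, y, z axes, in that order (R = Rz(yaw) Ry(pitch) Rx(roll)).
In Python, from station import monitor, grab_frame, job_done, arm gives the robot as it stands.
- The arm moves only by the shell command python3 -m jog 'ROWS' [FORCE]. ROWS is JSON, a list that holds one entry, the list of rows, each a list of 7 numbers: the shift along the world's x, y, z in m, then the turn, a rotation vector about the world's x, y, z in rad, then the opening, from 0 (shut) to 1 (fully open). In form: [[[dx, dy, dz, ax, ay, az, claw], ...]]. A call has 1 to 20 rows; each row shifts and turns the commanded pose from where the row before left it; what a row does not reach is not made up. A row lasts 1/8 s, in which the tool goes at most 62.5 mm and 10.7 degrees, less where a joint would pass 70% of its speed; a pose out of reach is approached as far as the arm can. A call is refused whole if a number of a shift passes 0.0625 or a number of a turn 0.188, either way. A call with a gripper value outside its range is refused whole. The fingers move at their own pace and stop on an object; FORCE is the grip in N (left out, the last holds). Time passes only in rows, so rows that do not move let the fingers close. It gives the time, the measured TCP pose, the force and the opening at its end, in the units of the state.
- monitor.get_state(): the state, without advancing time (a new reading comes with each control period).
- grab_frame(name): name is "scene" or "top" or "wrist"; returns a dict with "pixels" (400x640x3 uint8, red, green, blue), "K" (3x3 intrinsics, pixels), "k1" (the pictures are not rectified: a ray, as slopes to the right and down, at radius r is drawn at 1 + k1 r^2 times it, then the intrinsics apply), "view" (4x4, takes a point from world to camera coordinates); the wrist camera has in their place "hand_eye" (4x4, takes a point from camera to tool coordinates, whose origin is the TCP and whose axes are the tool frame's). Camera axes: x right, y down, z forward; pixel columns grow to the right and rows downward; lengths in m; the calibration is good to about 2 mm. A picture is of the moment at which its call begins: read the wrist's pose just before it. There is no depth.
- job_done(): hands the job in, once; it reports no verdict.
The state is a dict: "t": time; "q": joint angles; "qd": joint speeds; "joint_efforts": joint torques, N m; "eef_pos": TCP position; "ee_rot": TCP orientation; "force": force on the tool from outside, world axes, zero at the start; "moment": the same for the moment, N m; "width": finger opening in m.
Only numpy, scipy, OpenCV 4.12 (cv2) and the standard library are available. Lean on these libraries where they do the work, as an engineer would, in place of code of your own. Each camera call takes 0.05 s, during which the arm holds its last target.

## Working session

There is one attempt and no reset: what is moved stays moved. The work goes in short steps, Python scripts to look and compute and a shell command to move; the robot and the scene stay as the last step left them, time stands still between calls to the robot, and variables do not carry over. Pictures are saved under pics/ and viewed, and the job is handed in when it is done.

```bash
ls; mkdir -p pics; python3 - <<'E'
from station import monitor, grab_frame, arm
import cv2
print(monitor.get_state())
for n in ("scene","top","wrist"):
    f=grab_frame(n); cv2.imwrite(f"pics/{n}0.png",f["pixels"][:,:,::-1])
    print(n,f["K"].tolist(),f["k1"],f.get("view",f.get("hand_eye")).tolist() if hasattr(f.get("view",f.get("hand_eye")),'tolist') else f.get("view",f.get("hand_eye")))
print(arm.tip_extent,monitor.get_state()["t"])
E
```

```text
pics
{'t': 0.0, 'q': array([ 1.58813799e+00,  3.59388928e-01,  1.10725863e-02, -3.38208069e-04,
       -1.22411811e+00, -2.88046739e-01]), 'qd': array([-0.00029801, -0.00079567,  0.00017834, -0.00065104, -0.00108981,
        0.00026362]), 'joint_efforts': array([ 2.31246820e-03, -5.82719815e+01,  2.93048894e+01,  6.99687839e+00,
        6.92914036e-03, -1.57630489e-04]), 'eef_pos': array([0.18044382, 0.64997061, 0.25062947]), 'ee_rot': array([-3.14143209e+00, -1.66096107e-03, -1.84161671e+00]), 'force': array([0.02119488, 0.28201512, 0.92053076]), 'moment': array([0.02961537, 0.00240124, 0.00375272]), 'width': 0.08763657414195732}
scene [[383.4558978874974, 0.0, 320.00147206678923], [0.0, 383.4558978874974, 202.71659030717942], [0.0, 0.0, 1.0]] -0.054239017331144605 [[0.44405015574583695, 0.8959535192316241, -0.009313997990412987, -0.29126820476029835], [0.688882177435819, -0.34803213399901645, -0.635857672215548, -0.34773180147143723], [-0.5729404897486148, 0.2759364511632308, -0.7717501345163854, 1.2875440232900552], [0.0, 0.0, 0.0, 1.0]]
top [[448.0659099561912, 0.0, 327.5531821991317], [0.0, 448.0659099561912, 198.3210105277082], [0.0, 0.0, 1.0]] -0.06385554266033283 [[0.02321837153617329, -0.9997299572748102, 0.0009590362425522573, 0.028043994215018183], [-0.9941438011933702, -0.023189886533213695, -0.10554776980767493, 0.5466398029022185], [0.10554150734192437, 0.0014972273985560107, -0.994413771293475, 0.8374907364962286], [0.0, 0.0, 0.0, 1.0]]
wrist [[302.1022935454573, 0.0, 322.0106893022725], [0.0, 302.1022935454573, 201.95965204525868], [0.0, 0.0, 1.0]] -0.025963541223253762 [[0.9999982946336832, 0.0011650937345657883, 0.0014329292777428523, -0.0009229413787079643], [-0.0014807814273547167, 0.9694936877921299, 0.24511180432117197, -0.06562166188758124], [-0.0011036376623414204, -0.24511350817081828, 0.9694937596994139, -0.13372120759638118], [0.0, 0.0, 0.0, 1.0]]
0.025 0.15
```

View pics/scene0.png

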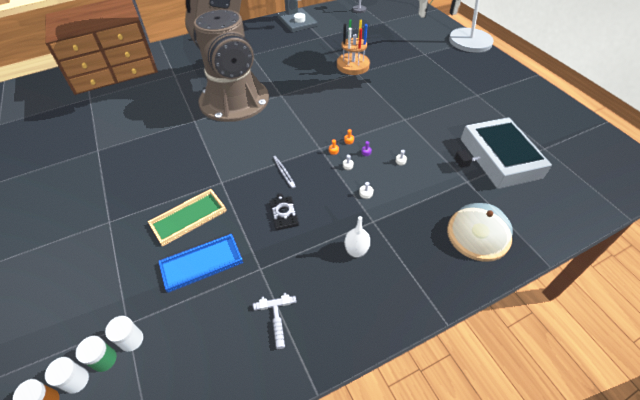

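View pics/top0.png

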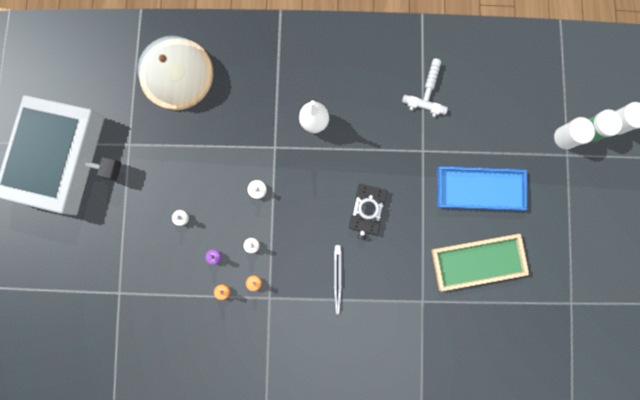

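View pics/wrist0.png

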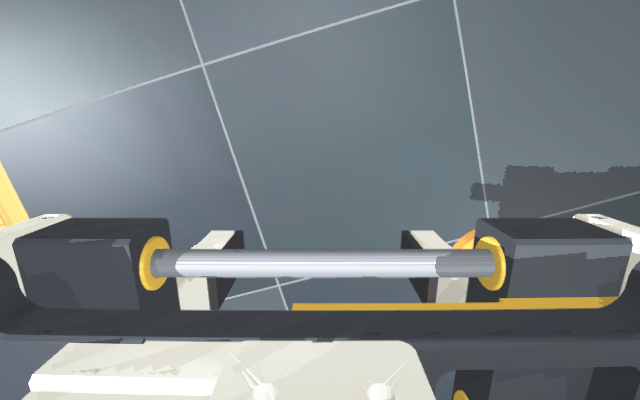

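The top view shows three white dies at about (257,189), (180,217) and (251,246). The orange ones at (254,283) and (221,292) and the purple one at (213,257) are decoys. The holder is at (369,208), the blue tray at (482,190), the wooden tray at (480,263), the tweezers at (338,280), the blower at (314,117) and the opener at (427,100). I'll confirm with enlarged crops.

```bash
cat > h.py <<'E'
import numpy as np, cv2
from scipy.spatial.transform import Rotation as R
def cam(f,state=None):
    if "view" in f: V=np.array(f["view"]); return np.linalg.inv(V)
    T=np.eye(4); T[:3,:3]=R.from_euler('xyz',state["ee_rot"]).as_matrix(); T[:3,3]=state["eef_pos"]
    return T@np.array(f["hand_eye"])
def ray(f,uv,state=None):
    C=cam(f,state); K=np.array(f["K"]); k=f["k1"]
    d=np.array([(uv[0]-K[0,2])/K[0,0],(uv[1]-K[1,2])/K[1,1]]); s=d.copy()
    for _ in range(20): s=d/(1+k*(s@s))
    v=C[:3,:3]@np.array([s[0],s[1],1.]); return C[:3,3],v/np.linalg.norm(v)
def plane(f,uv,z,state=None):
    o,v=ray(f,uv,state); return o+v*(z-o[2])/v[2]
def proj(f,p,state=None):
    C=np.linalg.inv(cam(f,state)); q=C[:3,:3]@np.array(p)+C[:3,3]; s=q[:2]/q[2]; s=s*(1+f["k1"]*(s@s))
    K=np.array(f["K"]); return np.array([K[0,0]*s[0]+K[0,2],K[1,1]*s[1]+K[1,2]])
def tri(rays):
    A=np.zeros((3,3));b=np.zeros(3)
    for o,v in rays:
        P=np.eye(3)-np.outer(v,v);A+=P;b+=P@o
    p=np.linalg.solve(A,b); return p,[np.linalg.norm((np.eye(3)-np.outer(v,v))@(p-o)) for o,v in rays]
def crop(img,x0,y0,x1,y1,s,name):
    cv2.imwrite(name,cv2.resize(img[y0:y1,x0:x1,::-1],None,fx=s,fy=s,interpolation=cv2.INTER_CUBIC))
E
python3 - <<'E'
from h import *
a=cv2.imread("pics/top0.png")[:,:,::-1];b=cv2.imread("pics/scene0.png")[:,:,::-1]
crop(a,160,160,290,310,4,"pics/c1.png");crop(a,330,150,540,310,3.7,"pics/c2.png");crop(b,260,120,420,260,4.2,"pics/c3.png")
E
```

```text
(no output)
```

View pics/c1.png

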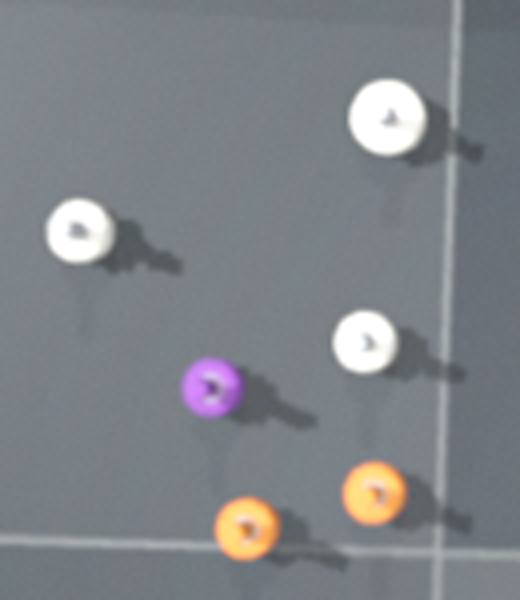

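View pics/c2.png

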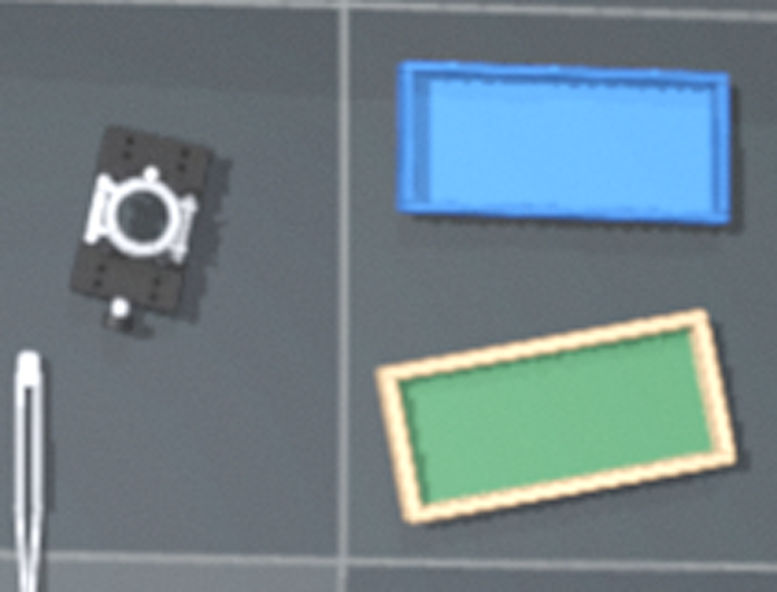

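View pics/c3.png

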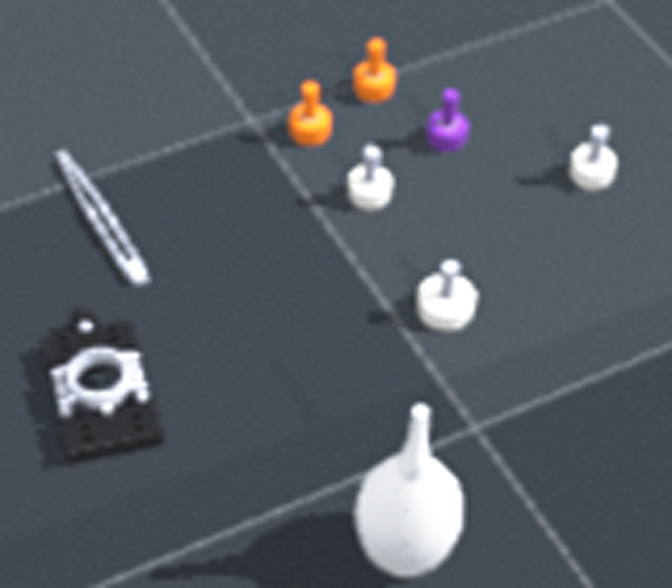

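The crops confirm three off-white dies with steel shanks. The one at (257,189) in top, (366,191) in scene, is visibly larger. The orange and purple ones don't fit the description. Next I measure positions from both views.

```bash
cat > m.py <<'E'
from station import grab_frame
from h import *
t=grab_frame("top");s=grab_frame("scene")
def blob(f,c,r,lo):
    im=f["pixels"].astype(int); m=((im.min(2)>lo)).astype(np.uint8)
    w=np.zeros_like(m); cv2.circle(w,c,r,1,-1); m*=w
    n,l,st,ce=cv2.connectedComponentsWithStats(m); i=1+np.argmax(st[1:,4]); 
    cs,_=cv2.findContours((l==i).astype(np.uint8),cv2.RETR_EXTERNAL,cv2.CHAIN_APPROX_NONE); c0=max(cs,key=cv2.contourArea)
    return c0,cv2.fitEllipse(c0)
for c in [(257,189),(180,217),(251,246)]:
    c0,e=blob(t,c,14,150); 
    p=plane(t,e[0],.016); pts=np.array([plane(t,q[0].astype(float),.016)[:2] for q in c0]); (x,y),r=cv2.minEnclosingCircle(pts.astype(np.float32))
    print("die",c,np.round(e[0],1),np.round(e[1],1),np.round(p,4),"circ",round(x,4),round(y,4),"r",round(r,4))
    print("  scene disc-mid px pred",proj(s,[p[0],p[1],.016]).round(1),"shank top pred",proj(s,[p[0],p[1],.042]).round(1))
E
python3 m.py
python3 - <<'E'
from h import *
from station import grab_frame
s=grab_frame("scene");t=grab_frame("top")
crop(s["pixels"],335,140,425,205,8,"pics/s1.png")
crop(s["pixels"],265,185,305,235,12,"pics/s2.png")
crop(t["pixels"],345,178,395,245,9,"pics/t2.png")
E
```

```text
die (257, 189) [256.3 188.9] [18.6 19.1] [0.5626 0.1816 0.016 ] circ 0.5629 0.1813 r 0.0197
  scene disc-mid px pred [366.3 189.9] shank top pred [367.1 183.2]
die (180, 217) [179.1 217.3] [16.  16.4] [0.5029 0.3318 0.016 ] circ 0.5025 0.3317 r 0.0173
  scene disc-mid px pred [401.2 157.7] shank top pred [402.7 150.9]
die (251, 246) [250.6 245. ] [15.4 15.9] [0.4525 0.1884 0.016 ] circ 0.4525 0.1884 r 0.0161
  scene disc-mid px pred [348.1 162.6] shank top pred [348.5 155.8]
```

View pics/s1.png

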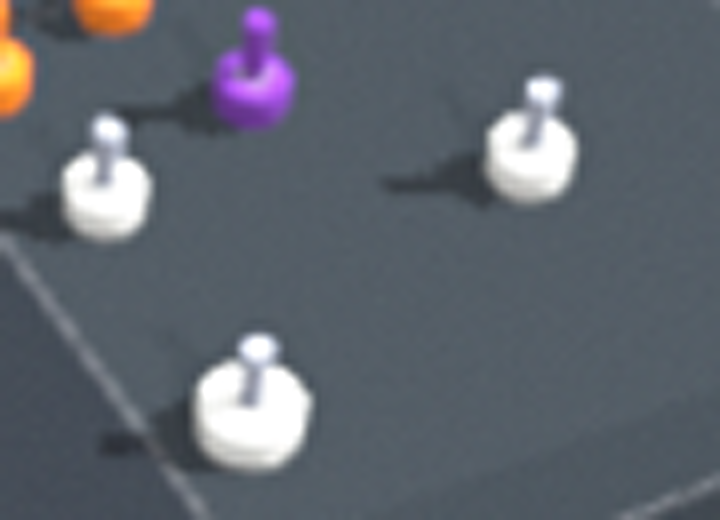

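View pics/s2.png

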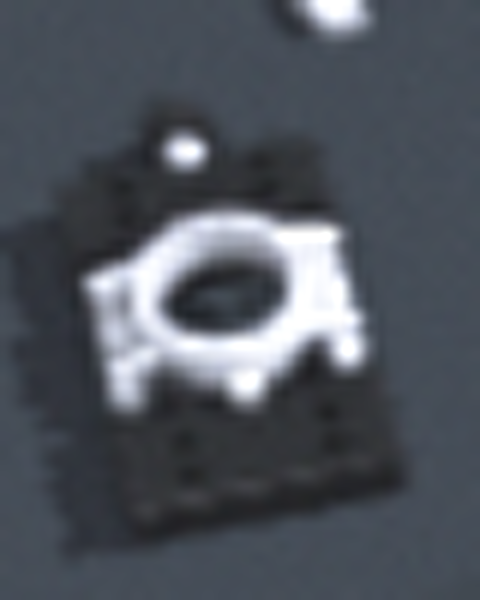

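View pics/t2.png

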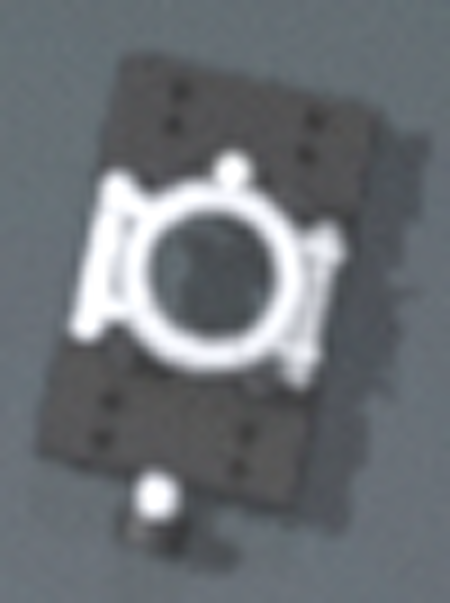

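```bash
cat > m2.py <<'E'
from station import grab_frame
from h import *
t=grab_frame("top");s=grab_frame("scene")
im=t["pixels"]; hsv=cv2.cvtColor(im,cv2.COLOR_RGB2HSV)
# trays
for n,lo,hi in [("stop",(95,120,60),(125,255,255)),("fit",(12,60,150),(28,255,255))]:
    m=cv2.inRange(hsv,lo,hi); m[:, :420]=0; m[:150]=0; m[310:]=0;m[:,540:]=0
    m=cv2.morphologyEx(m,cv2.MORPH_CLOSE,np.ones((3,3)))
    cs,_=cv2.findContours(m,cv2.RETR_EXTERNAL,cv2.CHAIN_APPROX_NONE); c=max(cs,key=cv2.contourArea)
    pts=np.array([plane(t,q[0].astype(float),.016)[:2] for q in c]).astype(np.float32)*1000
    r=cv2.minAreaRect(pts); print(n,r, "px",cv2.minAreaRect(c)[0])
# bore: dark inside of ring (top view)
g=im.min(2).astype(int)
m=(g>165).astype(np.uint8); w=np.zeros_like(m);cv2.circle(w,(368,208),17,1,-1);m*=w
cs,h=cv2.findContours(m,cv2.RETR_CCOMP,cv2.CHAIN_APPROX_NONE)
for c,hh in zip(cs,h[0]):
    if len(c)>20:
        e=cv2.fitEllipse(c); print("ring","hole" if hh[3]>=0 else "outer",np.round(e[0],2),np.round(e[1],2),plane(t,e[0],.025).round(4))
gs=s["pixels"].min(2).astype(int)
m=(gs>120).astype(np.uint8); w=np.zeros_like(m);cv2.circle(w,(284,210),14,1,-1);m*=w
cs,h=cv2.findContours(m,cv2.RETR_CCOMP,cv2.CHAIN_APPROX_NONE)
for c,hh in zip(cs,h[0]):
    if len(c)>12:
        e=cv2.fitEllipse(c); print("scene ring","hole" if hh[3]>=0 else "outer",np.round(e[0],2),np.round(e[1],2),plane(s,e[0],.025).round(4))
for n,p,z in [("blower",(314,117),.04),("opener",(427,106),.01),("twe a",(338,247),.004),("twe b",(338,311),.004),("thumb",(362,233),.01),("purple",(213,257),.016),("or1",(254,283),.016),("or2",(221,292),.016)]:
    print(n,plane(t,p,z).round(3))
E
python3 m2.py
```

```text
stop ((575.0640258789062, -265.6309814453125), (182.1678009033203, 83.17964172363281), 89.1830825805664) px (481.99725341796875, 188.073974609375)
fit ((429.4271545410156, -260.32171630859375), (83.72261810302734, 181.97894287109375), 11.033828735351562) px (480.0256652832031, 262.13812255859375)
ring outer [367.33 207.72] [21.89 29.03] [ 0.5297 -0.0368  0.025 ]
ring hole [368.25 208.12] [14.93 15.88] [ 0.529  -0.0386  0.025 ]
scene ring outer [283.44 210.02] [14.69 23.21] [ 0.5337 -0.0405  0.025 ]
scene ring hole [283.4  209.14] [ 7.65 11.11] [ 0.5311 -0.0395  0.025 ]
blower [0.704 0.071 0.04 ]
opener [ 0.741 -0.157  0.01 ]
twe a [0.453 0.018 0.004]
twe b [0.329 0.015 0.004]
thumb [ 0.481 -0.028  0.01 ]
purple [0.427 0.261 0.016]
or1 [0.379 0.179 0.016]
or2 [0.36  0.242 0.016]
```

```bash
python3 -m jog '[[[0.0195,-0.033,-0.009,0,0,0,0.45],[0.0195,-0.033,-0.009,0,0,0,0.45],[0.0195,-0.033,-0.009,0,0,0,0.45],[0.0195,-0.033,-0.009,0,0,0,0.45],[0.0195,-0.033,-0.009,0,0,0,0.45],[0.0195,-0.033,-0.009,0,0,0,0.45],[0.0195,-0.033,-0.009,0,0,0,0.45],[0.0195,-0.033,-0.009,0,0,0,0.45],[0.0195,-0.033,-0.009,0,0,0,0.45],[0.0195,-0.033,-0.009,0,0,0,0.45],[0.0195,-0.033,-0.009,0,0,0,0.45],[0.0195,-0.033,-0.009,0,0,0,0.45],[0.0195,-0.033,-0.009,0,0,0,0.45],[0.0195,-0.033,-0.009,0,0,0,0.45],[0,0,0,0,0,0,0.45]]]' 10
cat > look.py <<'E'
import sys
from station import monitor, grab_frame
from h import *
st=monitor.get_state(); f=grab_frame("wrist")
cv2.imwrite("pics/%s.png"%sys.argv[1],f["pixels"][:,:,::-1])
np.save("pics/%s.npy"%sys.argv[1],{"f":f,"st":st},allow_pickle=True)
print(st["t"],st["eef_pos"].round(4),st["ee_rot"].round(4),st["q"].round(2),st["width"],st["force"].round(2))
for a in sys.argv[2:]:
    x,y,z=map(float,a.split(",")); print(a,proj(f,[x,y,z],st).round(1))
E
python3 look.py w1 .4525,.1884,.016 .4525,.1884,.042 .4525,.1884,0
```

```text
t: 2.33
eef_pos: [0.4539, 0.1863, 0.1249]
ee_rot: [3.141, -0.001, -1.845]
force: [-0.0, -0.1, -0.5]
width: 0.0397
2.325 [0.4539 0.1863 0.1249] [ 3.1408e+00 -1.2000e-03 -1.8448e+00] [ 0.79  0.18 -0.56 -0.   -0.83  0.51] 0.03969395989383555 [-0.04 -0.07 -0.54]
.4525,.1884,.016 [320.5 209.1]
.4525,.1884,.042 [320.5 218.4]
.4525,.1884,0 [320.6 204.2]
```

View pics/w1.png

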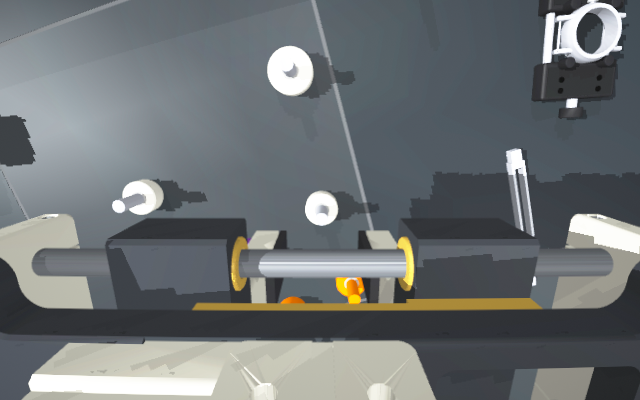

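```bash
python3 - <<'E'
from h import *
a=cv2.imread("pics/w1.png")[:,:,::-1]
crop(a,290,180,355,225,10,"pics/w1c.png")
E
```

```text
(no output)
```

View pics/w1c.png

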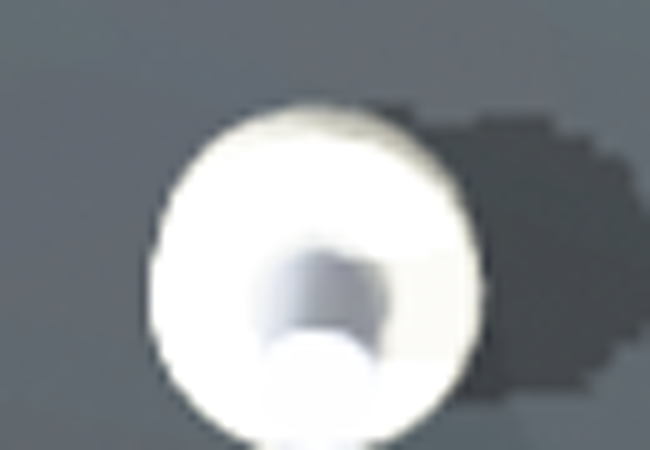

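```bash
python3 -m jog '[[[-0.0015,0.0016,-0.02,0,0,0,0.45],[0,0,-0.03,0,0,0,0.45],[0,0,-0.02,0,0,0,0.45],[0,0,-0.006,0,0,0,0.45],[0,0,0,0,0,0,0.45]]]' 15; python3 -m jog '[[[0,0,0,0,0,0,0],[0,0,0,0,0,0,0],[0,0,0,0,0,0,0],[0,0,0,0,0,0,0]]]' 15; python3 look.py w2
```

```text
t: 3.0
eef_pos: [0.4521, 0.1906, 0.0498]
ee_rot: [-3.141, 0.0, -1.841]
force: [0.7, 0.8, 1.1]
width: 0.0391
t: 3.5
eef_pos: [0.4521, 0.19, 0.0498]
ee_rot: [-3.141, 0.0, -1.842]
force: [0.6, -1.1, -0.6]
width: 0.0093
3.5 [0.4521 0.19   0.0498] [-3.1414e+00  3.0000e-04 -1.8417e+00] [ 0.8   0.29 -0.64 -0.   -0.64  0.5 ] 0.009306369432427285 [ 0.6  -1.14 -0.58]
```

View pics/w2.png

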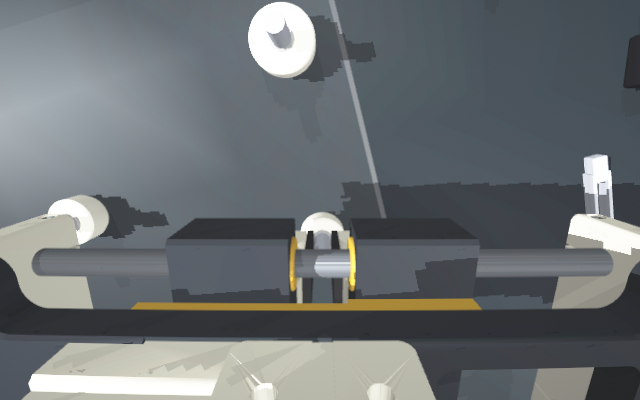

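```bash
python3 -m jog '[[[0,0,0.02,0,0,0,0],[0,0,0.03,0,0,0,0],[0.0077,-0.0228,0.01,0,0,0,0],[0.0097,-0.0285,0,0,0,0,0],[0.0097,-0.0285,0,0,0,0,0],[0.0097,-0.0285,0,0,0,0,0],[0.0097,-0.0285,0,0,0,0,0],[0.0097,-0.0285,0,0,0,0,0],[0.0097,-0.0285,0,0,0,0,0],[0.0097,-0.0285,0,0,0,0,0],[0.001,-0.003,0,0,0,0,0],[0.0009,-0.003,0,0,0,0,0],[0,0,0,0,0,0,0],[0,0,0,0,0,0,0]]]'; python3 look.py w3 .53,-.0385,.025
```

```text
t: 5.3
eef_pos: [0.5295, -0.0378, 0.1096]
ee_rot: [-3.142, 0.0, -1.841]
force: [-0.5, -0.3, -0.6]
width: 0.0092
5.3 [ 0.5295 -0.0378  0.1096] [-3.1415e+00  1.0000e-04 -1.8408e+00] [ 0.3   0.26 -0.49 -0.   -0.82  1.  ] 0.009173952390958683 [-0.48 -0.32 -0.64]
.53,-.0385,.025 [323.5 214.5]
```

View pics/w3.png

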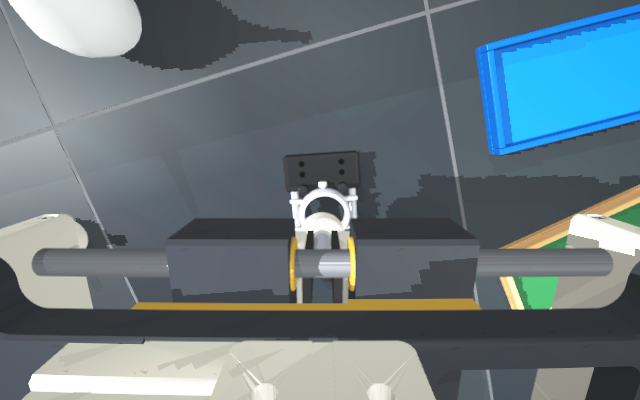

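```bash
python3 - <<'E'
from h import *
a=cv2.imread("pics/w3.png")[:,:,::-1]
crop(a,285,175,365,245,9,"pics/w3c.png")
d=np.load("pics/w3.npy",allow_pickle=True).item();f,st=d["f"],d["st"]
print("die disc top ctr pred",proj(f,st["eef_pos"]+[0,0,-.0335],st), "under",proj(f,st["eef_pos"]+[0,0,-.0495],st))
for dd in [(0,0),(.001,0),(0,.001)]: print(proj(f,[.53+dd[0],-.0385+dd[1],.025],st))
print(proj(f,[.53+.02,-.0385,.025],st),proj(f,[.53+.0156,-.0385,.025],st))
# ring sides: outermost in tool x
X=R.from_euler('xyz',st["ee_rot"]).as_matrix()[:,0]
for s in (-.02,-.0156,.0156,.02): print(s,proj(f,np.array([.53,-.0385,.025])+s*X,st))
E
```

```text
die disc top ctr pred [323.10217717 240.31601075] under [322.98893959 231.13766918]
[323.54950855 214.46822593]
[323.19862885 213.23949531]
[322.26977787 214.80630342]
[316.39024714 189.39620509] [317.99109447 195.00267579]
-0.02 [297.00640587 214.43665322]
-0.0156 [302.84499591 214.44402867]
0.0156 [344.24882166 214.48936663]
0.02 [350.08406658 214.4947747 ]
```

View pics/w3c.png

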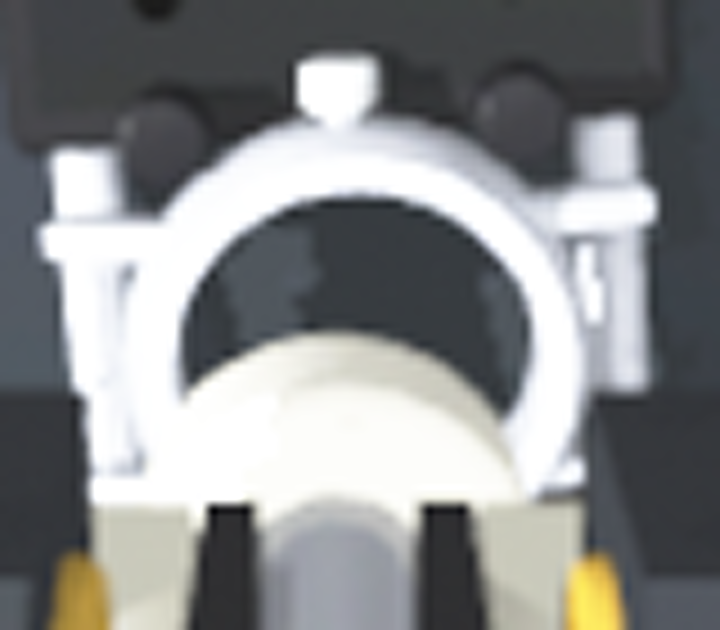

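```bash
cat > rel.py <<'E'
from h import *
import sys
# args: name, shank/disc u, disc top-face upper edge v, disc r(mm), grip(tcp above underside mm) , bore u(sides, lower edge z .014), bore upper rim far edge v
n=sys.argv[1]; du,dv,r,g,bu,bv=map(float,sys.argv[2:8]); r/=1000; g/=1000
d=np.load(f"pics/{n}.npy",allow_pickle=True).item();f,st=d["f"],d["st"]
Rm=R.from_euler('xyz',st["ee_rot"]).as_matrix(); X,Y=Rm[:,0],Rm[:,1]; p=st["eef_pos"]
def tool(q): return ((q-p)@X*1000,(q-p)@Y*1000)
e=plane(f,(du,dv),p[2]-g+.016,st)+r*Y; print("die in tool mm",np.round(tool(e),2))
b=plane(f,(bu,bv),.025,st)+.0156*Y; b2=plane(f,(bu,bv+15),.014,st)
bx=tool(b2)[0]; print("bore in tool",np.round(bx,2),np.round(tool(b),2))
dx=bx-tool(e)[0]; dy=tool(b)[1]-tool(e)[1]
print("move tool",round(dx,2),round(dy,2),"world mm",np.round(dx*X+dy*Y,2), "bore world",(p+bx/1000*X+tool(b)[1]/1000*Y).round(4))
E
python3 rel.py w3 322.05 217.3 14 49.5 324.1 196.2
```

```text
die in tool mm [-0.64 -0.19]
bore in tool 1.08 [0.94 0.77]
move tool 1.72 0.97 world mm [-1.39 -1.4  -0.  ] bore world [ 0.5284 -0.0386  0.1096]
```

```bash
python3 -m jog '[[[-0.0013,-0.0012,-0.01,0,0,0,0],[0,0,-0.015,0,0,0,0],[0,0,-0.006,0,0,0,0],[0,0,0,0,0,0,0],[0,0,0,0,0,0,0]]]'; python3 look.py w4; python3 - <<'E'
from h import *
a=cv2.imread("pics/w4.png")[:,:,::-1]
crop(a,285,165,365,245,9,"pics/w4c.png")
E
```

```text
t: 5.98
eef_pos: [0.5285, -0.0395, 0.0786]
ee_rot: [-3.141, -0.0, -1.842]
force: [0.8, 0.3, 0.0]
width: 0.0091
5.975 [ 0.5285 -0.0395  0.0786] [-3.1415e+00 -1.0000e-04 -1.8415e+00] [ 0.3   0.3  -0.52  0.   -0.74  1.  ] 0.009066472105339403 [0.75 0.3  0.02]
```

View pics/w4c.png

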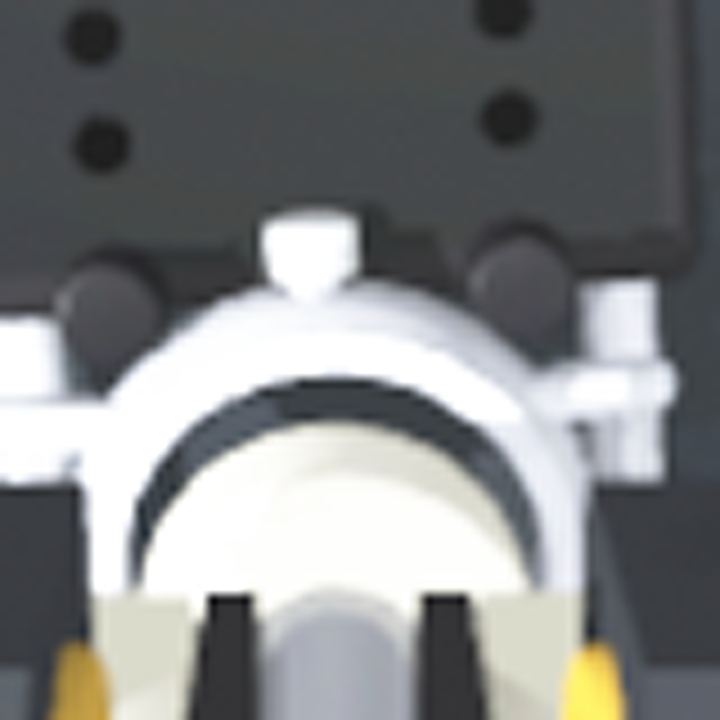

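```bash
python3 rel.py w4 322.05 217.3 14 49.5 321.9 206.4
```

```text
die in tool mm [-0.64 -0.19]
bore in tool -0.69 [-0.71  0.29]
move tool -0.05 0.48 world mm [-0.45  0.17 -0.  ] bore world [ 0.5284 -0.0388  0.0786]
```

```bash
python3 -m jog '[[[-0.0004,0.0001,-0.003,0,0,0,0],[0,0,-0.004,0,0,0,0],[0,0,-0.003,0,0,0,0],[0,0,0,0,0,0,0]]]'; python3 -m jog '[[[0,0,-0.004,0,0,0,0],[0,0,-0.004,0,0,0,0],[0,0,-0.003,0,0,0,0],[0,0,0,0,0,0,0],[0,0,0,0,0,0,0]]]'; python3 look.py w5;python3 - <<'E'
from h import *
a=cv2.imread("pics/w5.png")[:,:,::-1]
crop(a,285,165,365,245,9,"pics/w5c.png")
E
```

```text
t: 6.52
eef_pos: [0.5277, -0.0395, 0.0682]
ee_rot: [3.141, -0.0, -1.842]
force: [1.1, 0.3, -0.4]
width: 0.0096
t: 7.15
eef_pos: [0.5279, -0.0394, 0.0576]
ee_rot: [-3.142, -0.0, -1.842]
force: [0.2, -0.5, 0.3]
width: 0.0086
7.15 [ 0.5279 -0.0394  0.0576] [-3.1415 -0.     -1.8415] [ 0.3   0.33 -0.54  0.   -0.69  1.  ] 0.00862181569999698 [ 0.22 -0.54  0.35]
```

View pics/w5c.png

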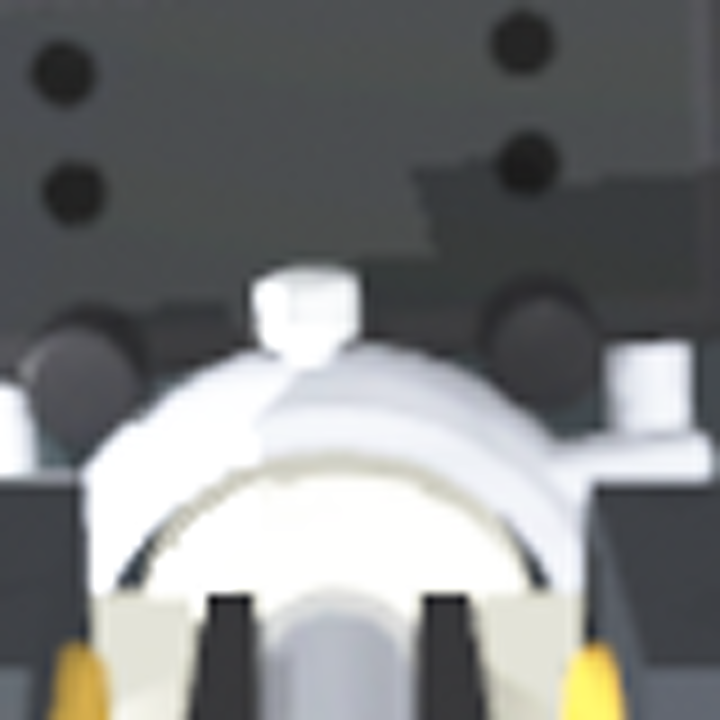

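Die 1, the one from (251,246), went about 17 mm down the bore without any force, so it passes. While it is still held I check the tray heights by triangulating corners.

```bash
python3 - <<'E'
from h import *
from station import grab_frame
t=grab_frame("top");s=grab_frame("scene")
def quad(f,lo,hi,win):
    hsv=cv2.cvtColor(f["pixels"],cv2.COLOR_RGB2HSV); m=cv2.inRange(hsv,lo,hi); w=np.zeros_like(m); x0,y0,x1,y1=win; w[y0:y1,x0:x1]=255; m&=w
    m=cv2.morphologyEx(m,cv2.MORPH_CLOSE,np.ones((5,5)))
    cs,_=cv2.findContours(m,cv2.RETR_EXTERNAL,cv2.CHAIN_APPROX_NONE); c=cv2.convexHull(max(cs,key=cv2.contourArea))
    e=.02
    while True:
        a=cv2.approxPolyDP(c,e*cv2.arcLength(c,True),True)
        if len(a)<=4: return a[:,0].astype(float)
        e+=.005
for n,lo,hi,wt,ws in [("stop",(95,120,60),(125,255,255),(420,150,540,230),(140,225,260,295)),("fit",(12,50,120),(30,255,255),(420,225,540,305),(135,180,235,250))]:
    a=quad(t,lo,hi,wt); b=quad(s,lo,hi,ws)
    pa=[plane(t,q,.016) for q in a]
    for q,p in zip(a,pa):
        k=min(b,key=lambda r:np.linalg.norm(r-proj(s,p)))
        X,e=tri([ray(t,q),ray(s,k)]); print(n,q,k,X.round(4),np.round(e,4), "pred z",proj(s,p).round(1))
crop(s["pixels"],140,180,260,295,5,"pics/tr.png")
E
```

```text
stop [448. 206.] [232. 234.] [ 0.5398 -0.186   0.0232] [0.0089 0.0089] pred z [224.2 236.5]
stop [462. 167.] [242. 263.] [ 0.6215 -0.2017  0.0262] [0.0212 0.0212] pred z [222.6 267. ]
stop [526. 170.] [166. 291.] [ 0.6147 -0.3566  0.0107] [0.001 0.001] pred z [165.2 289.2]
stop [525. 210.] [159. 260.] [ 0.533  -0.3519  0.0157] [0.0005 0.0005] pred z [159.5 259.9]
fit [520. 234.] [161. 245.] [ 0.486  -0.3422  0.008 ] [0.0014 0.0014] pred z [160.1 242.6]
fit [527. 275.] [148. 221.] [ 0.4052 -0.3543  0.0142] [0.0005 0.0005] pred z [148.5 220.5]
fit [439. 290.] [211. 189.] [ 0.3733 -0.1809  0.0136] [0.0015 0.0015] pred z [212.2 188.4]
fit [433. 249.] [225. 211.] [ 0.4526 -0.1703  0.0033] [0.0004 0.0004] pred z [225.4 207.5]
```

```bash
python3 -m jog '[[[0,0,0.015,0,0,0,0],[0,0,0.02,0,0,0,0],[0,-0.005,0.015,0,0,0,0],[-0.0104,-0.0297,0,0,0,0,0],[-0.0125,-0.036,0,0,0,0,0],[-0.0125,-0.036,0,0,0,0,0],[-0.0125,-0.036,0,0,0,0,0],[-0.0125,-0.036,0,0,0,0,0],[-0.0125,-0.036,0,0,0,0,0],[-0.0125,-0.036,-0.01,0,0,0,0],[-0.005,-0.014,-0.015,0,0,0,0],[0,0,-0.015,0,0,0,0],[0,0,-0.008,0,0,0,0],[0,0,0,0,0,0,0],[0,0,0,0,0,0,0]]]'; python3 look.py w6
```

```text
t: 9.18
eef_pos: [0.4381, -0.3036, 0.0599]
ee_rot: [-3.141, -0.0, -1.84]
force: [0.2, 0.2, 0.2]
width: 0.0093
9.175 [ 0.4381 -0.3036  0.0599] [-3.1412e+00 -1.0000e-04 -1.8403e+00] [-0.24  0.34 -0.53  0.   -0.7   1.54] 0.009340891990701152 [0.24 0.19 0.25]
```

View pics/w6.png

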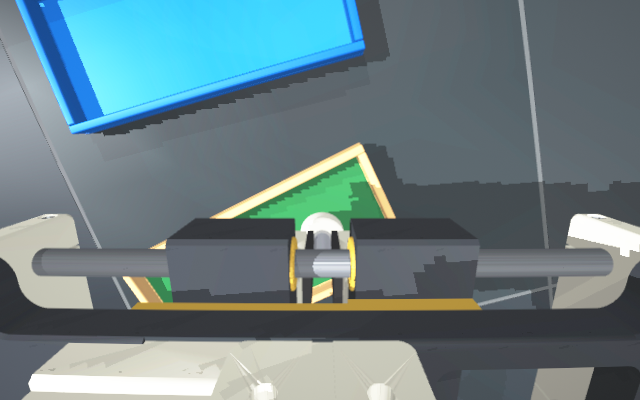

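Die 1 is above the green lining, with the disc at (322,225) and the tray corner at (360,150). I lower it the last 4.5 mm and release.

```bash
python3 -m jog '[[[0,0,-0.003,0,0,0,0],[0,0,-0.0015,0,0,0,0],[0,0,0,0,0,0,0]]]'; python3 -m jog '[[[0,0,0,0,0,0,0.16],[0,0,0,0,0,0,0.16],[0,0,0,0,0,0,0.2],[0,0,0.005,0,0,0,0.25],[0,0,0.025,0,0,0,0.25],[0,0,0.04,0,0,0,0.25],[0.01,0.06,0.01,0,0,0,0.45]]]'; python3 - <<'E'
from h import *
from station import grab_frame
f=grab_frame("top");crop(f["pixels"],400,150,540,310,4.5/1.2,"pics/t6.png")
E
```

```text
t: 9.6
eef_pos: [0.4374, -0.3041, 0.055]
ee_rot: [3.141, -0.0, -1.842]
force: [-0.8, -0.8, -0.8]
width: 0.0094
t: 10.48
eef_pos: [0.4489, -0.2462, 0.1377]
ee_rot: [-3.137, -0.0, -1.846]
force: [1.4, 0.2, 0.0]
width: 0.0271
```

View pics/t6.png

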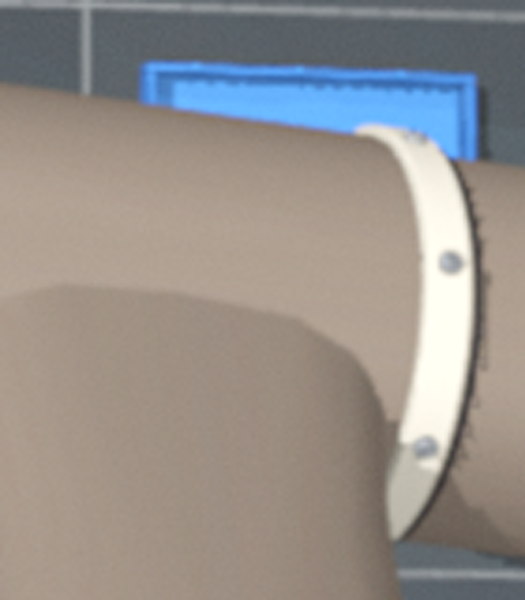

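```bash
python3 -m jog '[[[0.0034,0.036,-0.0008,0,0,0,0.45],[0.0034,0.036,-0.0008,0,0,0,0.45],[0.0034,0.036,-0.0008,0,0,0,0.45],[0.0034,0.036,-0.0008,0,0,0,0.45],[0.0034,0.036,-0.0008,0,0,0,0.45],[0.0034,0.036,-0.0008,0,0,0,0.45],[0.0034,0.036,-0.0008,0,0,0,0.45],[0.0034,0.036,-0.0008,0,0,0,0.45],[0.0034,0.036,-0.0008,0,0,0,0.45],[0.0034,0.036,-0.0008,0,0,0,0.45],[0.0034,0.036,-0.0008,0,0,0,0.45],[0.0034,0.036,-0.0008,0,0,0,0.45],[0.0034,0.036,-0.0008,0,0,0,0.45],[0.0034,0.036,-0.0008,0,0,0,0.45],[0.0034,0.036,-0.0008,0,0,0,0.45],[0.0034,0.033,-0.0008,0,0,0,0.45],[0,0,0,0,0,0,0.45],[0,0,0,0,0,0,0.45]]]'; python3 look.py w7 .5028,.3318,.016 .5028,.3318,.042; python3 - <<'E'
from h import *
from station import grab_frame
a=cv2.imread("pics/w7.png")[:,:,::-1]
crop(a,290,170,360,230,10,"pics/w7c.png")
f=grab_frame("top");crop(f["pixels"],400,150,540,310,4.5/1.2,"pics/t7.png")
E
```

```text
t: 12.78
eef_pos: [0.5015, 0.3285, 0.1221]
ee_rot: [3.141, -0.001, -1.841]
force: [0.2, -0.5, 0.0]
width: 0.0397
12.775 [0.5015 0.3285 0.1221] [ 3.1411e+00 -6.0000e-04 -1.8414e+00] [ 0.91  0.35 -0.32 -0.   -0.9   0.39] 0.03973903420847242 [ 0.21 -0.51  0.02]
.5028,.3318,.016 [318.3 207.3]
.5028,.3318,.042 [317.9 216.5]
```

View pics/w7c.png

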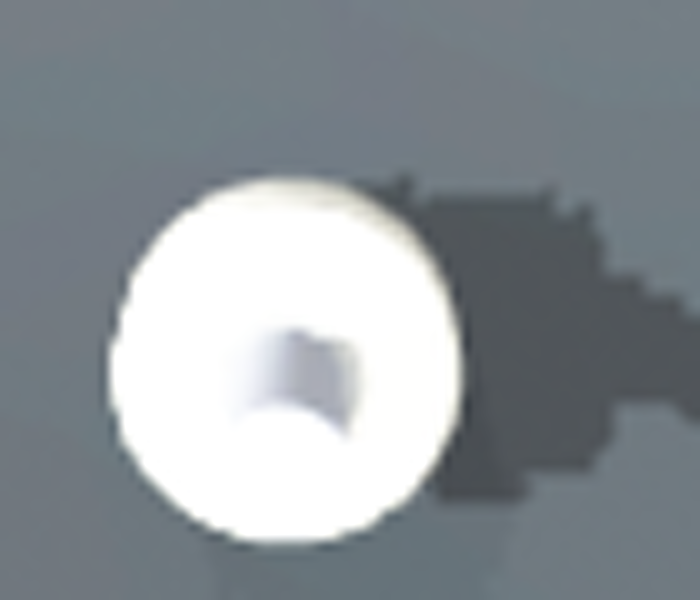

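View pics/t7.png

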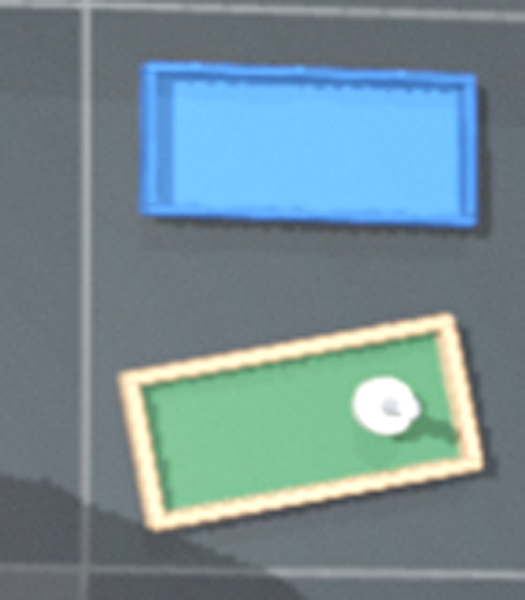

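```bash
python3 - <<'E'
from h import *
d=np.load("pics/w7.npy",allow_pickle=True).item();f,st=d["f"],d["st"]
p=plane(f,(318.1,206.7),.016,st);X=R.from_euler('xyz',st["ee_rot"]).as_matrix()
print(p, p+.00064*X[:,0], p+.00064*X[:,0]-st["eef_pos"])
E
```

```text
[0.50333251 0.33179576 0.016     ] [0.50316146 0.33117905 0.01600039] [ 0.00169885  0.00271778 -0.10613031]
```

```bash
python3 -m jog '[[[0.0017,0.0027,-0.02,0,0,0,0.45],[0,0,-0.03,0,0,0,0.45],[0,0,-0.017,0,0,0,0.45],[0,0,-0.005,0,0,0,0.45],[0,0,0,0,0,0,0.45],[0,0,0,0,0,0,0],[0,0,0,0,0,0,0],[0,0,0,0,0,0,0],[0,0,0,0,0,0,0]]]' 15; python3 look.py w8; python3 - <<'E'
from h import *
a=cv2.imread("pics/w8.png")[:,:,::-1]
crop(a,285,175,365,255,9,"pics/w8c.png")
E
```

```text
t: 14.0
eef_pos: [0.5036, 0.3317, 0.0505]
ee_rot: [-3.141, 0.0, -1.842]
force: [-0.9, -0.4, 0.4]
width: 0.0095
14.0 [0.5036 0.3317 0.0505] [-3.1414e+00  3.0000e-04 -1.8415e+00] [ 0.91  0.44 -0.38  0.   -0.75  0.39] 0.009510066322820315 [-0.95 -0.42  0.41]
```

View pics/w8c.png

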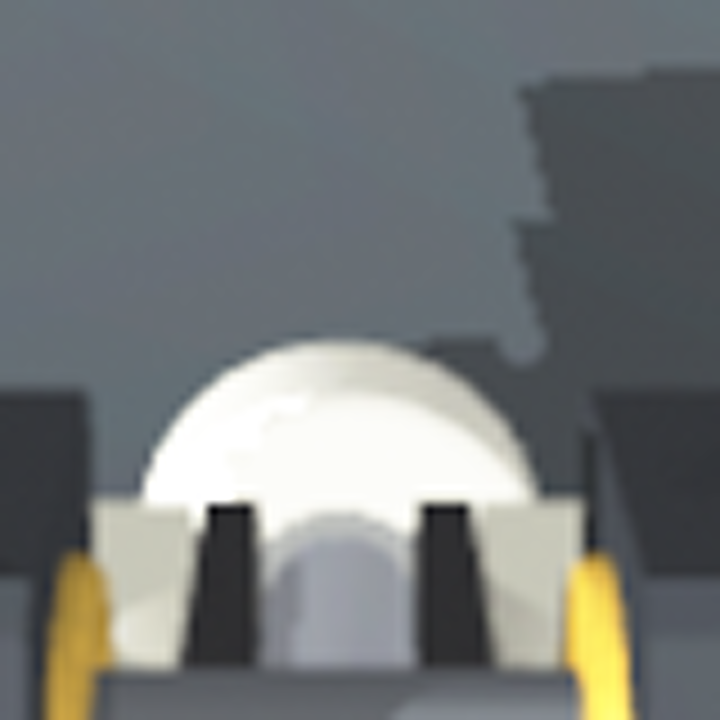

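```bash
python3 -m jog '[[[0,0,0.02,0,0,0,0],[0,0,0.03,0,0,0,0],[0.0016,-0.025,0.01,0,0,0,0],[0.0023,-0.035,0,0,0,0,0],[0.0023,-0.035,0,0,0,0,0],[0.0023,-0.035,0,0,0,0,0],[0.0023,-0.035,0,0,0,0,0],[0.0023,-0.035,0,0,0,0,0],[0.0023,-0.035,0,0,0,0,0],[0.0023,-0.035,0,0,0,0,0],[0.0023,-0.035,0,0,0,0,0],[0.0023,-0.035,0,0,0,0,0],[0.0016,-0.025,-0.01,0,0,0,0],[0.0006,-0.006,-0.015,0,0,0,0],[0,0,-0.006,0,0,0,0],[0,0,0,0,0,0,0],[0,0,0,0,0,0,0]]]'; python3 look.py w9; python3 - <<'E'
from h import *
a=cv2.imread("pics/w9.png")[:,:,::-1]
crop(a,285,165,365,245,9,"pics/w9c.png")
E
```

```text
t: 16.18
eef_pos: [0.5283, -0.0387, 0.0795]
ee_rot: [-3.141, 0.0, -1.841]
force: [-0.3, -0.1, 0.3]
width: 0.0094
16.175 [ 0.5283 -0.0387  0.0795] [-3.1413e+00  1.0000e-04 -1.8405e+00] [ 0.3   0.3  -0.52  0.   -0.75  1.  ] 0.009383484102234562 [-0.29 -0.05  0.34]
```

View pics/w9c.png

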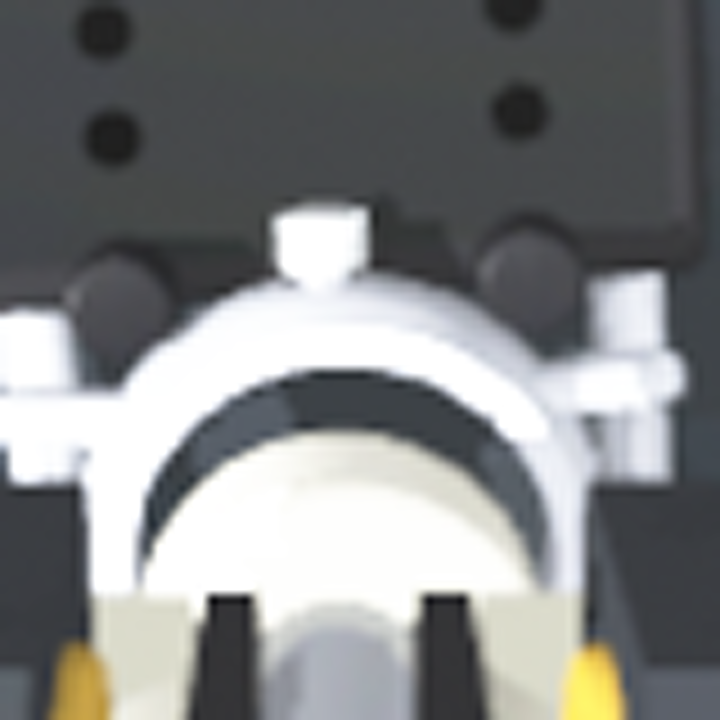

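```bash
python3 rel.py w9 322.3 218.4 14.2 50.5 322.7 205.6
```

```text
die in tool mm [-0.49  0.99]
bore in tool -0.13 [-0.2  -0.01]
move tool 0.36 -1.0 world mm [ 0.87 -0.61  0.  ] bore world [ 0.5284 -0.0386  0.0795]
```

```bash
python3 -m jog '[[[0.0008,-0.0005,-0.003,0,0,0,0],[0,0,-0.003,0,0,0,0],[0,0,-0.003,0,0,0,0],[0,0,0,0,0,0,0],[0,0,0,0,0,0,0]]]'; python3 look.py w10; python3 - <<'E'
from h import *
a=cv2.imread("pics/w10.png")[:,:,::-1]
crop(a,285,165,365,245,9,"pics/w10c.png")
E
```

```text
t: 16.85
eef_pos: [0.5289, -0.04, 0.0702]
ee_rot: [3.142, -0.0, -1.842]
force: [0.8, 0.1, 0.1]
width: 0.0088
16.85 [ 0.5289 -0.04    0.0702] [ 3.1416e+00 -1.0000e-04 -1.8416e+00] [ 0.29  0.32 -0.53  0.   -0.72  1.01] 0.008834748656619793 [0.83 0.13 0.12]
```

View pics/w10c.png

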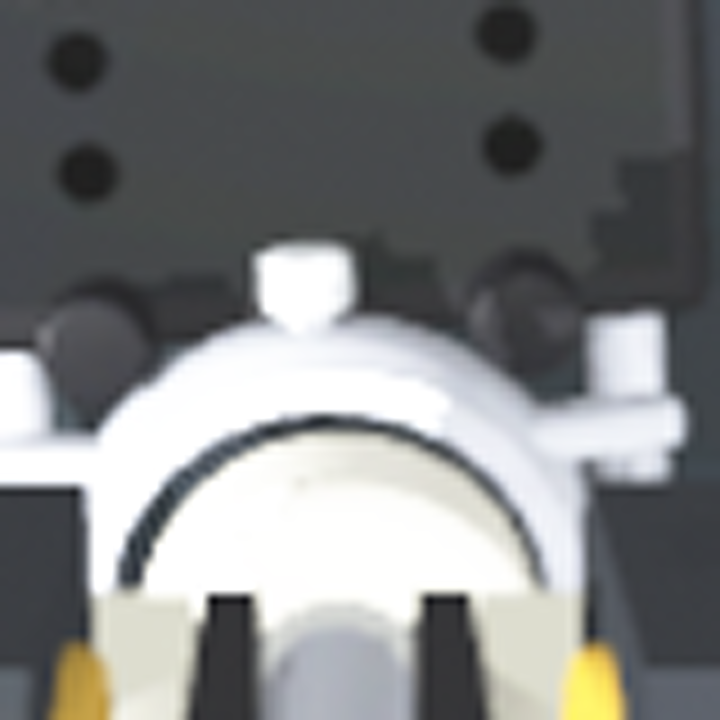

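```bash
python3 -m jog '[[[-0.0001,0.0004,-0.003,0,0,0,0],[0,0,-0.004,0,0,0,0],[0,0,-0.004,0,0,0,0],[0,0,0,0,0,0,0],[0,0,0,0,0,0,0]]]'; python3 look.py w11; python3 - <<'E'
from h import *
a=cv2.imread("pics/w11.png")[:,:,::-1]
crop(a,285,165,365,245,9,"pics/w11c.png")
E
```

```text
t: 17.52
eef_pos: [0.5288, -0.0395, 0.0592]
ee_rot: [3.142, -0.0, -1.842]
force: [-0.1, -0.1, -0.3]
width: 0.0091
17.525 [ 0.5288 -0.0395  0.0592] [ 3.1415e+00 -1.0000e-04 -1.8415e+00] [ 0.3   0.33 -0.54  0.   -0.7   1.  ] 0.009118011319756604 [-0.07 -0.1  -0.3 ]
```

View pics/w11c.png

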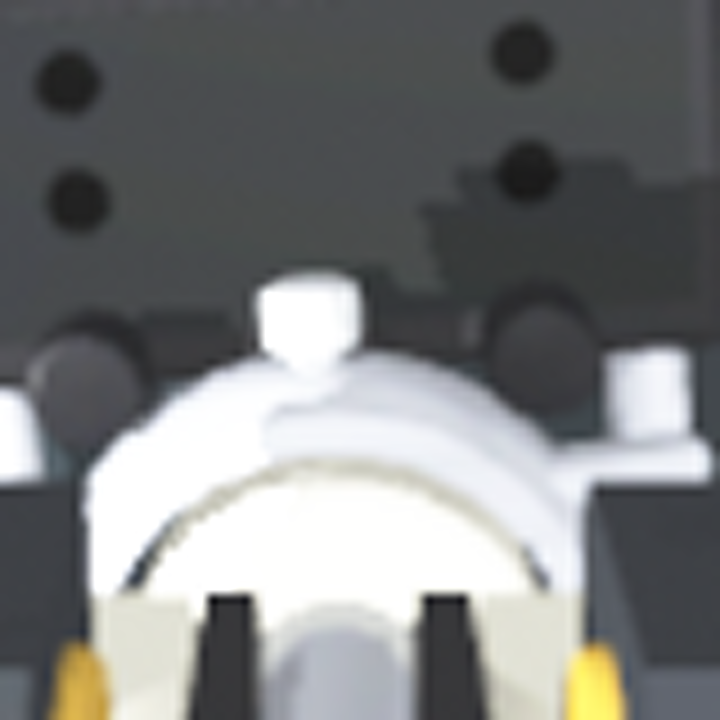

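Die 2, from (180,217), also passed, with its underside about 16 mm down and no force. It goes in the wooden tray.

```bash
python3 -m jog '[[[0,0,0.015,0,0,0,0],[0,0,0.02,0,0,0,0],[0,0,0.01,0,0,0,0],[-0.009,-0.0145,0,0,0,0,0],[-0.018,-0.0295,0,0,0,0,0],[-0.018,-0.0295,0,0,0,0,0],[-0.018,-0.0295,0,0,0,0,0],[-0.018,-0.0295,0,0,0,0,0],[-0.018,-0.0295,0,0,0,0,0],[-0.0094,-0.0145,-0.01,0,0,0,0],[0,0,-0.015,0,0,0,0],[0,0,-0.012,0,0,0,0],[0,0,-0.006,0,0,0,0],[0,0,0,0,0,0,0],[0,0,0,0,0,0,0]]]'; python3 look.py w12
```

```text
t: 19.45
eef_pos: [0.4207, -0.2159, 0.0615]
ee_rot: [-3.141, 0.0, -1.841]
force: [0.0, 0.3, 0.4]
width: 0.0095
19.45 [ 0.4207 -0.2159  0.0615] [-3.1412  0.     -1.841 ] [-0.06  0.25 -0.66  0.   -0.66  1.36] 0.009537462192658913 [0.01 0.31 0.36]
```

View pics/w12.png

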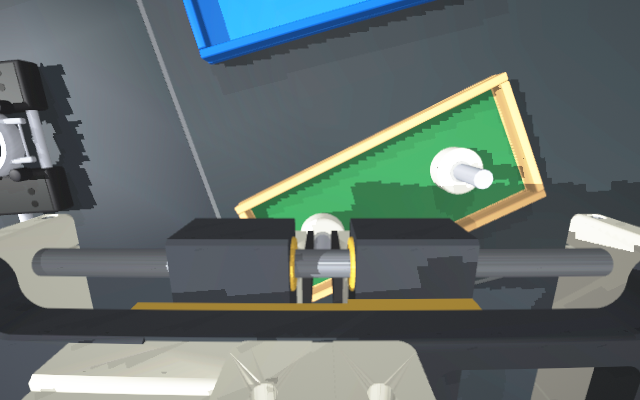

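```bash
python3 -m jog '[[[0,0,-0.003,0,0,0,0],[0,0,-0.0025,0,0,0,0],[0,0,0,0,0,0,0],[0,0,0,0,0,0,0]]]'; python3 -m jog '[[[0,0,0,0,0,0,0.16],[0,0,0,0,0,0,0.16],[0,0,0,0,0,0,0.2],[0,0,0.005,0,0,0,0.25],[0,0,0.025,0,0,0,0.25],[0,0,0.035,0,0,0,0.25],[0.0073,0.0184,0.008,0,0,0,0.45]]]'; python3 -m jog '[[[0.0135,0.0378,0,0,0,0,0.45],[0.0135,0.0378,0,0,0,0,0.45],[0.0135,0.0378,0,0,0,0,0.45],[0.0135,0.0378,0,0,0,0,0.45],[0.0135,0.0378,0,0,0,0,0.45],[0.0135,0.0378,0,0,0,0,0.45],[0.0135,0.0378,0,0,0,0,0.45],[0.0135,0.0378,0,0,0,0,0.45],[0.0135,0.0378,0,0,0,0,0.45],[0.0135,0.0378,0,0,0,0,0.45],[0,0,0,0,0,0,0.45],[0,0,0,0,0,0,0.45]]]'; python3 look.py w13; python3 - <<'E'
from h import *
from station import grab_frame
a=cv2.imread("pics/w13.png")[:,:,::-1]
crop(a,280,170,360,230,9,"pics/w13c.png")
f=grab_frame("top");crop(f["pixels"],400,150,540,310,4.5/1.2,"pics/t13.png")
E
```

```text
t: 20.0
eef_pos: [0.4204, -0.2161, 0.0558]
ee_rot: [3.142, -0.0, -1.842]
force: [0.1, 0.0, 0.4]
width: 0.0095
t: 20.88
eef_pos: [0.4287, -0.1981, 0.1312]
ee_rot: [-3.138, 0.001, -1.843]
force: [0.4, 0.7, -1.1]
width: 0.0274
t: 22.38
eef_pos: [0.5622, 0.1801, 0.1286]
ee_rot: [3.141, -0.001, -1.841]
force: [0.1, -0.2, 0.5]
width: 0.0395
22.375 [0.5622 0.1801 0.1286] [ 3.1410e+00 -5.0000e-04 -1.8414e+00] [ 0.64  0.33 -0.34 -0.   -0.91  0.66] 0.039479276328279356 [ 0.14 -0.19  0.49]
```

View pics/w13c.png

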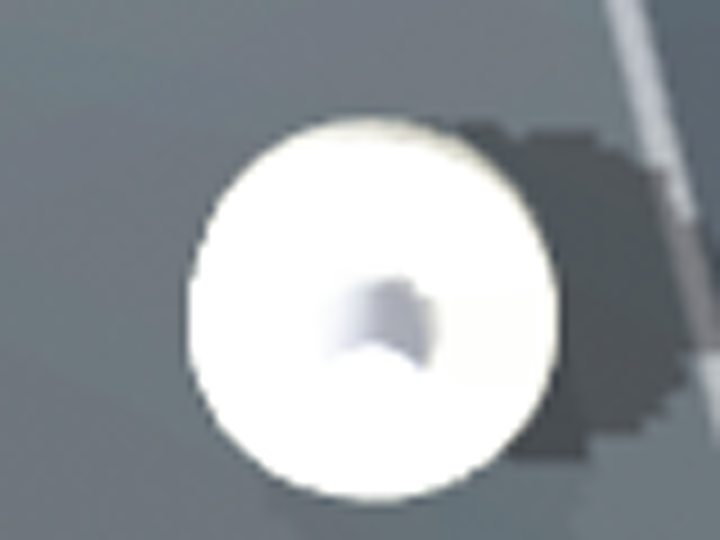

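View pics/t13.png

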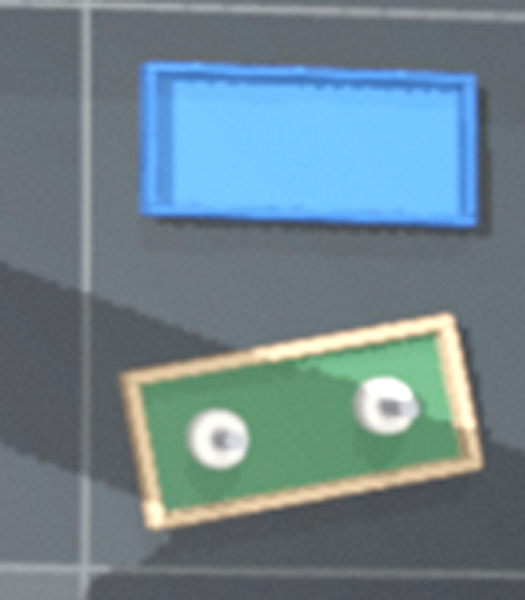

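```bash
python3 - <<'E'
from h import *
d=np.load("pics/w13.npy",allow_pickle=True).item();f,st=d["f"],d["st"]
p=plane(f,(320.9,204.9),.016,st);X=R.from_euler('xyz',st["ee_rot"]).as_matrix()
print(p, p+.0006*X[:,0]-st["eef_pos"])
E
```

```text
[0.56327718 0.18128607 0.016     ] [ 0.00091058  0.00061267 -0.1126254 ]
```

```bash
python3 -m jog '[[[0.0009,0.0006,-0.02,0,0,0,0.45],[0,0,-0.03,0,0,0,0.45],[0,0,-0.022,0,0,0,0.45],[0,0,-0.007,0,0,0,0.45],[0,0,0,0,0,0,0.45],[0,0,0,0,0,0,0],[0,0,0,0,0,0,0],[0,0,0,0,0,0,0],[0,0,0,0,0,0,0]]]' 15; python3 look.py w14
python3 -m jog '[[[0,0,0.02,0,0,0,0],[0,0,0.03,0,0,0,0],[-0.0025,-0.016,0.01,0,0,0,0],[-0.0045,-0.029,0,0,0,0,0],[-0.0045,-0.029,0,0,0,0,0],[-0.0045,-0.029,0,0,0,0,0],[-0.0045,-0.029,0,0,0,0,0],[-0.0045,-0.029,0,0,0,0,0],[-0.0045,-0.029,0,0,0,0,0],[-0.0045,-0.029,-0.01,0,0,0,0],[-0.001,-0.0015,-0.015,0,0,0,0],[0,0,-0.005,0,0,0,0],[0,0,0,0,0,0,0],[0,0,0,0,0,0,0]]]'; python3 look.py w15; python3 - <<'E'
from h import *
a=cv2.imread("pics/w15.png")[:,:,::-1]
crop(a,285,165,365,245,9,"pics/w15c.png")
E
```

```text
t: 23.6
eef_pos: [0.5637, 0.1811, 0.05]
ee_rot: [-3.141, 0.0, -1.841]
force: [-0.7, -0.3, 1.4]
width: 0.0092
23.6 [0.5637 0.1811 0.05  ] [-3.1413e+00  3.0000e-04 -1.8415e+00] [ 0.64  0.43 -0.41  0.   -0.74  0.66] 0.009176040230001768 [-0.67 -0.32  1.44]
t: 25.4
eef_pos: [0.529, -0.0389, 0.08]
ee_rot: [-3.141, 0.0, -1.841]
force: [-0.5, 0.5, -1.0]
width: 0.009
25.4 [ 0.529  -0.0389  0.08  ] [-3.1412e+00  1.0000e-04 -1.8405e+00] [ 0.3   0.3  -0.52  0.   -0.75  1.  ] 0.008964227925464212 [-0.49  0.52 -0.96]
```

View pics/w15c.png

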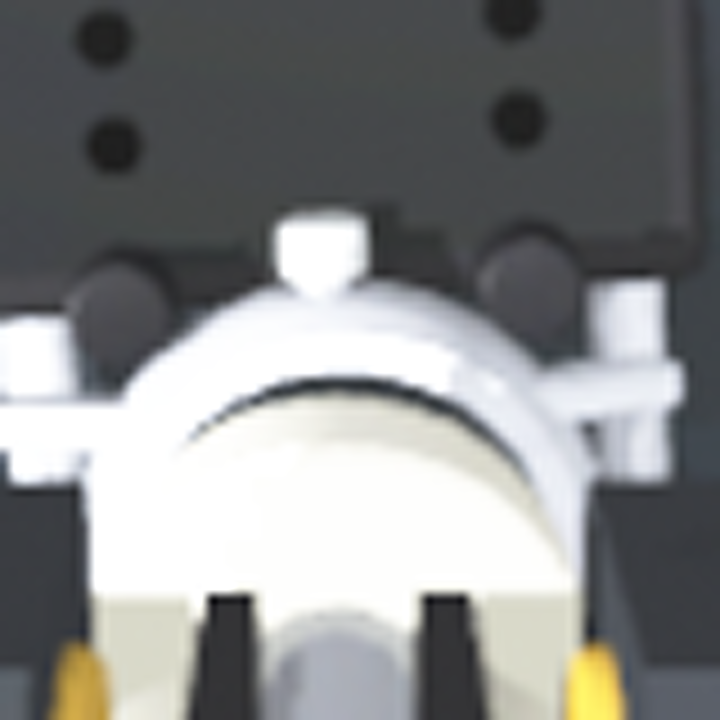

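```bash
python3 rel.py w15 322.2 213.4 16.8 50 322.8 206.5
```

```text
die in tool mm [-0.56  0.41]
bore in tool -0.06 [-0.13  0.72]
move tool 0.5 0.31 world mm [-0.43 -0.39 -0.  ] bore world [ 0.5283 -0.0386  0.08  ]
```

```bash
python3 -m jog '[[[-0.0004,-0.0004,-0.002,0,0,0,0],[0,0,-0.002,0,0,0,0],[0,0,0,0,0,0,0],[0,0,0,0,0,0,0]]]'; for i in 1; do python3 -m jog '[[[0,0,-0.0005,0,0,0,0],[0,0,0,0,0,0,0]]]'; done; python3 -m jog '[[[0,0,-0.0005,0,0,0,0],[0,0,0,0,0,0,0]]]'
```

```text
t: 25.95
eef_pos: [0.5282, -0.0399, 0.0758]
ee_rot: [3.142, -0.0, -1.842]
force: [-0.4, 0.6, -0.7]
width: 0.0093
t: 26.2
eef_pos: [0.5282, -0.04, 0.0752]
ee_rot: [3.142, -0.0, -1.842]
force: [-0.7, -0.1, -0.7]
width: 0.0092
t: 26.45
eef_pos: [0.5284, -0.0399, 0.0749]
ee_rot: [-3.141, 0.0, -1.841]
force: [-0.3, -0.3, 1.0]
width: 0.009
```

```bash
python3 -m jog '[[[0,0,-0.0005,0,0,0,0],[0,0,0,0,0,0,0]]]';python3 -m jog '[[[0,0,-0.0005,0,0,0,0],[0,0,0,0,0,0,0]]]';  python3 look.py w16; python3 - <<'E'
from h import *
a=cv2.imread("pics/w16.png")[:,:,::-1]
crop(a,285,165,365,245,9,"pics/w16c.png")
E
```

```text
t: 26.7
eef_pos: [0.5287, -0.0399, 0.0747]
ee_rot: [-3.141, 0.0, -1.841]
force: [0.5, -0.2, 4.9]
width: 0.0096
t: 26.95
eef_pos: [0.529, -0.0398, 0.0745]
ee_rot: [-3.14, 0.0, -1.841]
force: [-0.8, -0.8, 7.8]
width: 0.0093
26.95 [ 0.529  -0.0398  0.0745] [-3.1400e+00  5.0000e-04 -1.8411e+00] [ 0.3   0.31 -0.53  0.   -0.73  1.  ] 0.00930444104529254 [-0.83 -0.77  7.76]
```

View pics/w16c.png

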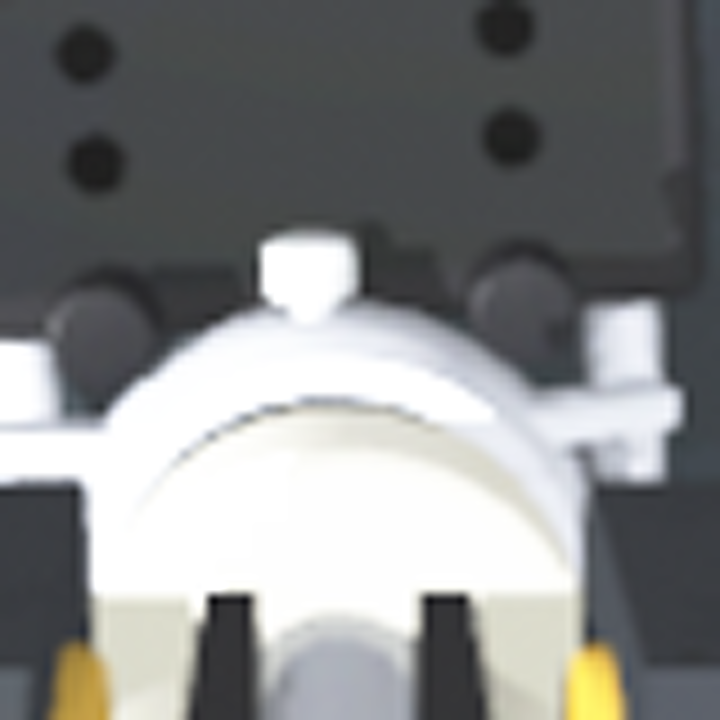

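The large die rests on the rim with its underside at about 24.7 mm, 7.8 N reaction and centred within about 1 mm, so it stops. It goes in the blue tray.

```bash
python3 -m jog '[[[0,0,0.006,0,0,0,0],[0,0,0.014,0,0,0,0],[0,0,0.012,0,0,0,0],[0.003,-0.015,0,0,0,0,0],[0.006,-0.03,0,0,0,0,0],[0.006,-0.03,0,0,0,0,0],[0.006,-0.03,0,0,0,0,0],[0.006,-0.03,0,0,0,0,0],[0.006,-0.03,0,0,0,0,0],[0.006,-0.03,0,0,0,0,0],[0.006,-0.03,-0.01,0,0,0,0],[0.001,-0.001,-0.015,0,0,0,0],[0,0,-0.015,0,0,0,0],[0,0,-0.004,0,0,0,0],[0,0,0,0,0,0,0],[0,0,0,0,0,0,0]]]'; python3 look.py w17
```

```text
t: 29.0
eef_pos: [0.5747, -0.2655, 0.0624]
ee_rot: [-3.141, 0.0, -1.841]
force: [0.3, -0.6, -0.3]
width: 0.0094
29.0 [ 0.5747 -0.2655  0.0624] [-3.1406  0.     -1.8406] [-0.12  0.46 -0.3   0.   -0.8   1.43] 0.009400496120005524 [ 0.3  -0.59 -0.34]
```

View pics/w17.png

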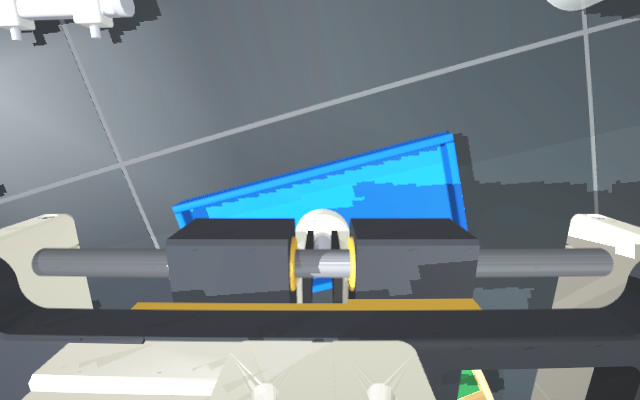

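The die is over the middle of the blue tray, with its disc at (322,225). I lower it to the floor, release, and back away.

```bash
python3 -m jog '[[[0,0,-0.003,0,0,0,0],[0,0,-0.003,0,0,0,0],[0,0,-0.0007,0,0,0,0],[0,0,0,0,0,0,0],[0,0,0,0,0,0,0]]]'; python3 -m jog '[[[0,0,0,0,0,0,0.16],[0,0,0,0,0,0,0.16],[0,0,0,0,0,0,0.2],[0,0,0.005,0,0,0,0.25],[0,0,0.025,0,0,0,0.25],[0,0,0.04,0,0,0,0.25],[0,0.02,0.03,0,0,0,0.4],[0,0.06,0.02,0,0,0,0.4],[0,0.06,0,0,0,0,0.4],[0,0.06,0,0,0,0,0.4],[0,0.06,0,0,0,0,0.4],[0,0.05,0,0,0,0,0.4],[0,0.04,0,0,0,0,0.4],[0,0,0,0,0,0,0.4],[0,0,0,0,0,0,0.4]]]'; python3 - <<'E'
from h import *
from station import grab_frame
f=grab_frame("top");crop(f["pixels"],290,60,540,310,3,"pics/te.png")
s=grab_frame("scene");crop(s["pixels"],135,170,310,350,3.3,"pics/se.png")
E
```

```text
t: 29.68
eef_pos: [0.5741, -0.2659, 0.0551]
ee_rot: [3.141, -0.0, -1.842]
force: [0.4, 0.1, 1.2]
width: 0.0092
t: 31.55
eef_pos: [0.574, 0.0834, 0.175]
ee_rot: [3.142, -0.0, -1.841]
force: [-1.0, -0.3, -0.2]
width: 0.035
```

View pics/te.png

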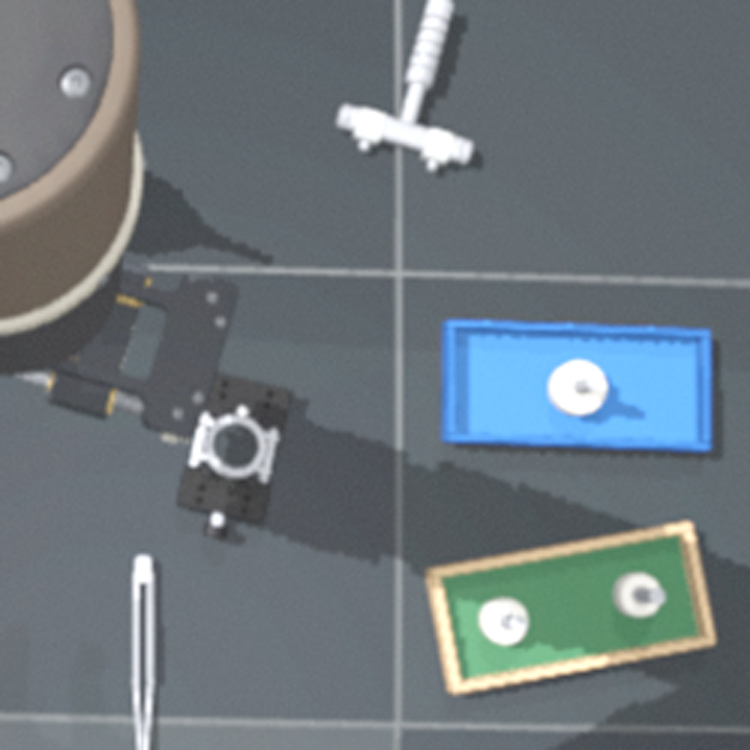

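View pics/se.png

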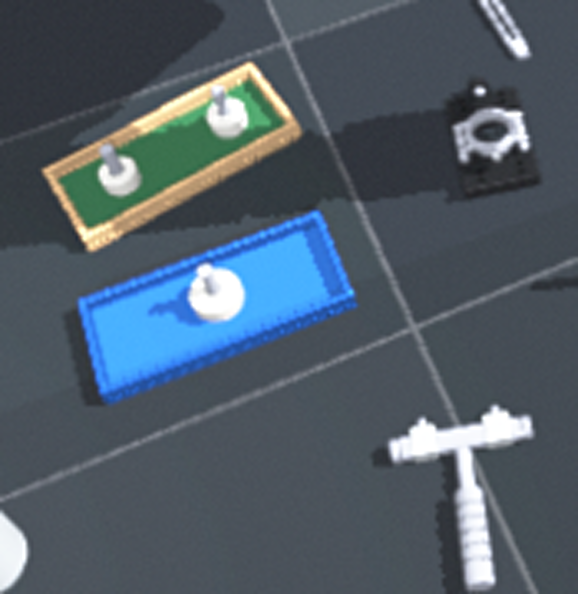

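All three dies stand shank up and free: two in the wooden tray, and the large one in the middle of the blue tray. I make a last check of the blower and hand in.

```bash
python3 - <<'E'
import cv2,numpy as np
from station import grab_frame,job_done,monitor
a=cv2.imread("pics/scene0.png")[:,:,::-1].astype(int); b=grab_frame("scene")["pixels"].astype(int)
for n,(x0,y0,x1,y1) in {"blower":(335,210,380,265),"opener":(245,285,305,355),"tweezers":(268,150,302,192)}.items():
    A,B=[(i[y0:y1,x0:x1].min(2)>125) for i in (a,b)]
    print(n,[np.round([m.mean() for m in np.nonzero(M)],1) for M in (A,B)])
print(monitor.get_state()["t"]); print(job_done())
E
```

```text
blower [array([29.9, 22.4]), array([29.9, 22.3])]
opener [array([29.2, 31. ]), array([29.1, 31. ])]
tweezers [array([22.4, 16.6]), array([18.2, 20.6])]
31.7
the job is handed in; nothing more can be done
None
```

I tried all three dies and handed the job in at t ≈ 31.7 s; it reported no verdict.

- **Passed:** the dies first at top-view pixels (251,246) and (180,217) went about 17 mm and 16 mm down the bore without noticeable force. Both now stand in the wooden tray.
- **Stopped:** the large die, first at (257,189), stopped on the rim centred within about 1 mm, with about 8 N of reaction. It now stands in the blue tray.

**Last checks:**
- The top and scene pictures show all three dies upright, released and clear of the tray walls.
- The blower and opener are within 0.1 px of where they started.
- **Disagreement:** the scene-view brightness check on the tweezers gave a centroid shift of about (−4, +4) px, which I did not check further. In the top view their near tip is still at about (338,246), as at the start, and the arm never went down near them, so I think changed light or shadow caused it.
- **Tray heights:** the tray-rim heights I triangulated from two views scattered by about 5 mm or more, because the arm covered part of the view. I relied on the text's tray dimensions for the placing heights and set each die down slowly.

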